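# Unstack the jeweller's forming blocks into their trays

### The arm

A 7-joint arm with a two-finger parallel gripper is mounted at the origin on the work surface. World frame = base frame: x ahead of the robot, y to its left, z up, the work surface at z = 0. Lengths are in mm, angles in rad, forces in N, time in s.
With the tool pointing down it reaches from about 400 to 850 mm from the base axis. Payload 4.4 kg.
Tool frame: the origin (TCP) lies at the very end of the fingers, on their centre line; the grasp point (between the pads) lies 19 mm behind it; z points along the fingers, y is the line along which they close (so a half turn about z gives the same grasp; the last joint's range is limited). The gripper opens to 94 mm and grips with 3 to 60 N. Pads are 16 mm wide; open, the fingers measure 119 mm over their backs; the gripper's body (75 mm by 177 mm) begins 78 mm behind the grasp point.
Start: joints at [-1.352, 0.628, 0.038, 1.517, -0.027, 0.996, -0.02], TCP at [182.602, 623.839, 205.478] pointing down, gripper open.
Joint ranges: [-3.06, 3.06], [-0.37, 2.12], [-1.25, 1.32], [0.18, 2.47], [-1.1, 4.24], [0.23, 1.98], [-2.94, 2.94]. Speed limits (rad/s): [2.57, 2.57, 3.14, 3.14, 3.14, 3.14, 3.14].

### API

Orientations are given as a 3x3 rotation matrix whose columns are the frame's x, y, z axes.
In Python, from rig import arm gives the robot as it stands. The module is installed in compiled form; this text tells all that it offers. Calls block until the motion is done:
- arm.reach(position, orientation): joint-space move of the TCP to a pose.
- arm.move_l(position, ori=None, rate=150, force_limit=None): straight line of the TCP; ori=None keeps the orientation; rate is the mean speed in mm/s. With force_limit (N) it stops when the force on the tool has changed by that much, and returns True; else False.
- arm.move_joints(angles): joint-space move.
- arm.ungrasp() and arm.clamp(effort=None): open the fingers fully, or close them until they stop; effort is the grip in N (None keeps the last).
- arm.sleep(seconds).
- arm.inverse_kinematics(position, orientation): joint angles nearest the present ones, or None.
- arm.snapshot(name): name is "side" or "top"; returns the picture (384x512x3 uint8, red, green, blue); there is no depth.
- arm.camera_params(name): a dict with "fx", "fy", "cx", "cy" (pixels), "world_to_cam" (4x4, takes a point from world to camera coordinates). Camera axes: x right, y down, z forward; pixel columns grow to the right and rows downward; lengths in mm; the calibration is good to about 2 mm. A picture is of the moment at which its call begins. camera_params takes no time and is no camera call.
A pose or a line that the arm cannot do raises arm.PlanningError and nothing moves.
- arm.hand_in(): hands the job in; it is judged then, once.
Readings, each from a call of its own:
- arm.read_clock(): time.
- arm.read_joint_pos(): joint angles.
- arm.read_qvel(): joint speeds.
- arm.read_joint_efforts(): joint torques, N m.
- arm.read_position(): TCP position.
- arm.read_tcp_rot(): TCP orientation.
- arm.read_ft_force(): force on the tool from outside, world axes, zero at the start.
- arm.read_wrist_torque(): the same for the moment, N m.
- arm.read_grip_width(): finger opening in mm.
- arm.read_finger_force(): force on a finger pad.
Only numpy, scipy, OpenCV 4.12 (cv2) and the standard library are available. Lean on these libraries where they do the work, as an engineer would, in place of code of your own. Each camera call takes 0.05 s, during which the arm holds its last target. There are 200 camera calls.

### The job

The jeweller's forming blocks have been left piled up on the bench. Take the pile apart and put every block, upright, flat on the felt floor of the framed tray that has its own outline: the hexagonal, the round and the square steel block, and the long wooden block that carries them all.

Things in the scene. Friction and masses are not known exactly. Their poses are not given: they have to be found in the camera images.
- maple_block: Pale maple block, 150 long (x) x 56 wide (y) x 28 mm high, 0.18 kg, small dark marks on top; on the bench. Origin: centre of its underside. The round and square blocks stand on it 40 mm either side of its middle (which at which end varies); the hexagonal one stands on whichever is at the +x end, pile top 88 mm up. Its long axis points away from the robot within 20 degrees.
- round_block: Steel puck, upright cylinder 48 mm in diameter and 30 mm high, about 0.42 kg, plain top with a ring groove. Stands on the maple block. Origin: centre of its underside, z up.
- square_block: Steel block 46 x 46 mm and 30 mm high, about 0.49 kg, four dark dimples on top. Stands on the maple block. Origin: centre of its underside, x and y square to its sides, z up.
- hex_block: Small hexagonal steel block, 34 mm across flats and 30 mm high, about 0.23 kg, one dark hole mark on top. The top of the pile, on the round or the square block. Origin: centre of its underside; two of its flats face its +y and -y (the next pairs are 60 degrees round), z up.
- long_tray: Long rectangular tray, pale wood frame round a grey felt floor, for the maple block; inside 168 (x) x 74 mm (y), so about 9 mm spare all round: the block must be turned to lie along it, either way round. Floor 3 mm above the bench, frame top 8 mm above the bench, frame 6 mm thick. Fixed. Origin: centre of its underside, on the bench. 
- round_tray: Round tray (16-sided frame), pale wood round a grey felt floor, for the round block; inside 66 mm across. Floor 3 mm above the bench, frame top 8 mm above the bench, frame 6 mm thick. Fixed. Origin: centre of its underside, on the bench. 
- square_tray: Square tray, pale wood frame round a grey felt floor, for the square block; inside 64 x 64 mm, sides square to its x and y. Floor 3 mm above the bench, frame top 8 mm above the bench, frame 6 mm thick. Fixed. Origin: centre of its underside, on the bench. 
- hex_tray: Hexagonal tray, pale wood frame round a grey felt floor, for the hexagonal block; inside 52 mm across flats, two of which face its +y and -y. Floor and frame as the others. Fixed. Origin: centre of its underside. Small tools left lying among the blocks and trays are under 45 mm tall and clear of an open gripper that comes straight down.
Not all that is in view belongs to the job. Leave any blue look-alike of the hex_block alone. What is shaped like the round_block but turquoise is not meant.

How it is judged:
By the outcome, as a careful person would: the job done as asked, in the order asked, and still so for the second after the job is handed in, with the robot touching nothing.
It also fails if it takes over 128 s, if anything falls off the work surface, if the arm or the gripper's body presses on something with over 40 N, if the wrist force passes 120 N, or if a joint passes its speed limit or range.

## Working session

There is one attempt and no reset: what is moved stays moved. The work goes in short steps, each a Python script; the robot and the scene stay as the last script left them, time stands still between calls to the robot, and variables do not carry over. Pictures are saved under pics/ and viewed, at most 14 in all, crops included, and the job is handed in when it is done.

```bash
mkdir -p pics
python3 - <<'E'
from rig import arm
import cv2,numpy as np
np.set_printoptions(suppress=True,precision=4)
for n in("top","side"):
    im=arm.snapshot(n); cv2.imwrite(f"pics/{n}0.png",im[...,::-1])
    cv2.imwrite(f"pics/{n}0b.png",cv2.resize(im[...,::-1],(800,600),interpolation=cv2.INTER_CUBIC))
    p=arm.camera_params(n); print(n,p["fx"],p["fy"],p["cx"],p["cy"]);print(p["world_to_cam"])
print(arm.read_clock())
E
```

```text
top 467.662775547517 467.662775547517 261.4157439837077 195.21022811904118
[[  -0.008    -1.        0.0012   46.0378]
 [  -0.9776    0.0076   -0.2104  548.1311]
 [   0.2104   -0.0029   -0.9776 1198.7188]
 [   0.        0.        0.        1.    ]]
side 373.59868748652144 373.59868748652144 257.4167561288511 185.32731356108087
[[ -0.8949  -0.4463   0.0056 486.531 ]
 [ -0.336    0.6653  -0.6667 218.2995]
 [  0.2938  -0.5985  -0.7453 752.8994]
 [  0.       0.       0.       1.    ]]
0.1
```

View pics/top0b.png

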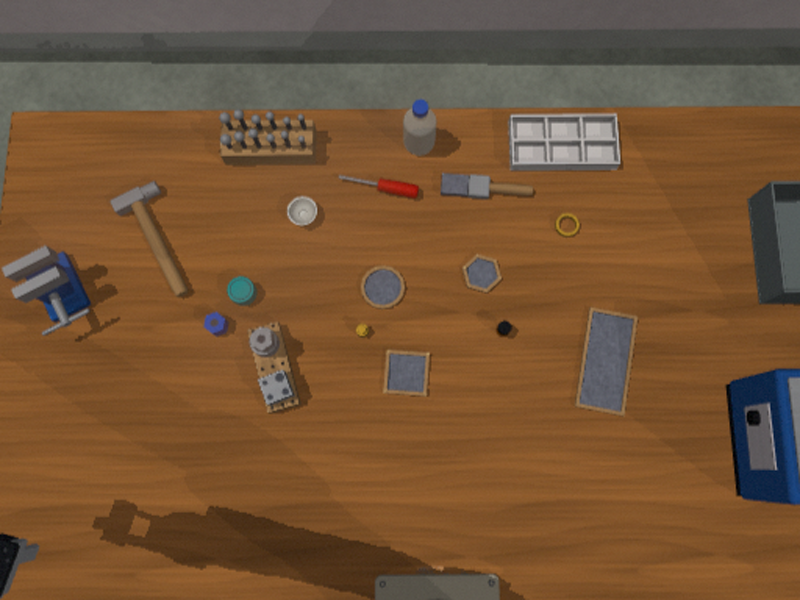

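View pics/side0b.png

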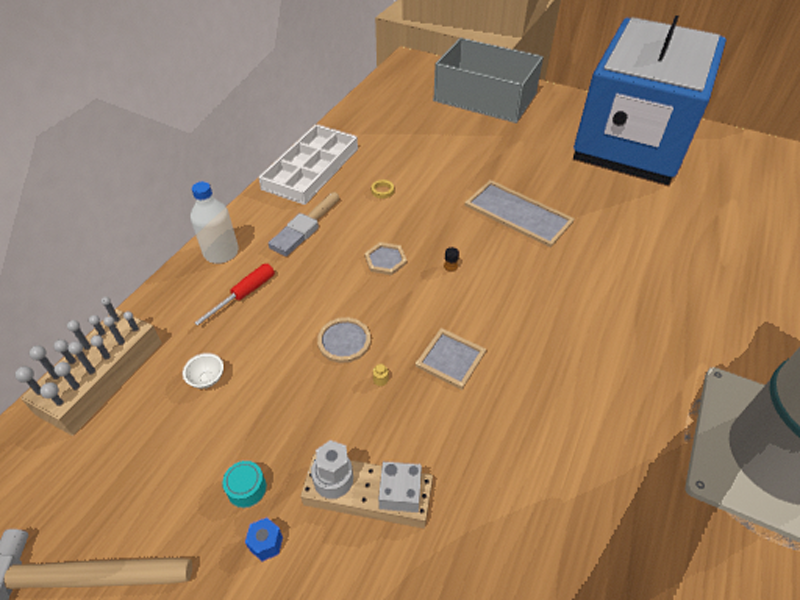

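The top view (800x600) shows the pile: the hex on the round block at (263,340) and the square at (276,387), all on the maple. The trays are round (383,287), hex (482,273), square (407,373) and long (607,361). The decoys are at (240,290) and (215,323).

```bash
cat > h.py <<'E'
import numpy as np, cv2
from rig import arm
np.set_printoptions(suppress=True,precision=1)
def ray(cam,px,z):
    p=arm.camera_params(cam); T=np.array(p["world_to_cam"]); R=T[:3,:3]; c=-R.T@T[:3,3]
    px=np.atleast_2d(np.float64(px))
    d=np.c_[(px[:,0]-p["cx"])/p["fx"],(px[:,1]-p["cy"])/p["fy"],np.ones(len(px))]@R
    return c+d*((z-c[2])/d[:,2])[:,None]
def proj(cam,P):
    p=arm.camera_params(cam); T=np.array(p["world_to_cam"]); q=np.atleast_2d(P)@T[:3,:3].T+T[:3,3]
    return np.c_[q[:,0]/q[:,2]*p["fx"]+p["cx"],q[:,1]/q[:,2]*p["fy"]+p["cy"]]
def blobs(cam,mask,z,amin,dec=None):
    out=[]
    for c in cv2.findContours(mask,cv2.RETR_EXTERNAL,cv2.CHAIN_APPROX_NONE)[0]:
        if cv2.contourArea(c)<amin: continue
        W=ray(cam,c[:,0],z)[:,:2]
        (x,y),(w,h),a=cv2.minAreaRect(np.float32(W))
        m=cv2.moments(np.float32(W)[:,None])
        out.append((c[:,0].mean(0),np.array([m['m10'],m['m01']])/m['m00'],np.array([x,y]),(round(w,1),round(h,1)),round(a,1),W))
    return out
E
python3 - <<'E'
from h import *
for n,box in (("top",(60,140,440,280)),("side",(170,100,390,350))):
    im=cv2.imread(f"pics/{n}0.png"); hsv=cv2.cvtColor(im,cv2.COLOR_BGR2HSV)
    m=cv2.inRange(hsv,(85,15,60),(125,110,255))
    m0=np.zeros_like(m);x0,y0,x1,y1=box;m0[y0:y1,x0:x1]=m[y0:y1,x0:x1]
    print(n)
    for b in blobs(n,m0,3,60): print(*b[:5])
top=cv2.imread("pics/top0.png")[195:270,120:200]; side=cv2.imread("pics/side0.png")[270:345,185:285]
cv2.imwrite("pics/c.png",np.hstack([cv2.resize(top,None,fx=4.4,fy=4.4,interpolation=0)[:330],cv2.resize(side,None,fx=4.4,fy=4.4,interpolation=0)[:330]]))
E
```

```text
top
[259.7 238.1] [439.9  47.7] [440.1  47.4] (61.0, 59.5) 85.5
[387.6 230.9] [ 458.2 -306.9] [ 458.3 -307. ] (70.1, 163.3) 78.3
[244.  182.5] [594.2  88.5] [594.7  89.1] (57.7, 59.0) 51.9
[308.1 174.3] [619.9 -90.7] [619.6 -91.1] (46.4, 51.5) 45.0
side
[288.8 229.2] [442.9  44.2] [442.4  44.7] (56.5, 59.6) 85.0
[220.  216.7] [599.3  86.5] [598.7  86.3] (61.3, 55.6) 26.8
[245.4 164.6] [622.3 -95.7] [622.9 -93.8] (50.5, 41.2) 26.8
[182.8 153.5] [796.3 -51.5] [796.4 -52.5] (55.6, 44.7) 84.2
[331.9 136.1] [ 460.2 -312.7] [ 460.6 -310.8] (62.8, 161.9) 78.3
```

View pics/c.png

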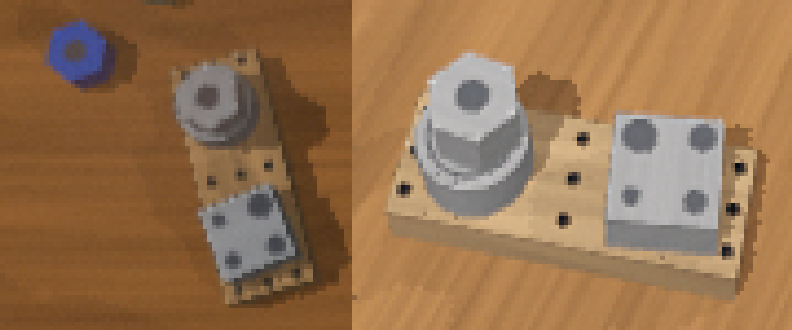

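The crop shows the hex hole mark at (207,96) in the top view and (471,95) in the side view. The square's dimples are centred at (247,232) and (667,166), and the maple's middle marks at (240,174) and (573,178), in crop pixels.

Run:
```python
from h import *
t=lambda P:np.atleast_2d(np.float64(P))/4.4+[120,195]-.5+.11
s=lambda P:(np.atleast_2d(np.float64(P))-[352,0])/4.4+[185,270]-.5+.11
ang=lambda v:np.degrees(np.arctan2(v[1],v[0]))
for n,f,D in (("top",t,dict(hexhole=[(207,96)],hexc=[(208,63),(237,80),(233,108),(208,124),(178,108),(180,78)],sq=[(219,220),(261,204),(233,260),(275,244)],map=[(211,181),(240,174),(268,165)],mapc=[(174,67),(259,50),(314,291),(228,305)])),
              ("side",s,dict(hexhole=[(471,95)],hexc=[(470,53),(514,70),(516,122),(477,140),(432,124),(432,70)],sq=[(640,133),(704,135),(630,195),(695,202)],map=[(583,139),(573,178),(563,220)],mapb=[(390,210),(735,274)]))):
    for k,P in D.items():
        W=ray(n,f(P),dict(hexhole=88,hexc=88,sq=58,map=28,mapc=28,mapb=28)[k])[:,:2]
        print(n,k,W.mean(0),end=' ')
        if k=="hexc":
            v=W-W.mean(0);a=np.degrees(np.arctan2(v[:,1],v[:,0]));print("corner mod60",a%60,np.linalg.norm(v,axis=1))
        elif k=="sq": print("ang",[round(ang(x),1) for x in (W[1]-W[0],W[3]-W[2],W[2]-W[0],W[3]-W[1])],np.linalg.norm(W[1]-W[0]))
        elif k=="map": print("ang",ang(W[2]-W[0]))
        elif k=="mapc": print("ang",ang(W[0]-W[3]),ang(W[1]-W[2]))
        else: print("ang",ang(W[0]-W[-1]))
for n in("top","side"): # decoy hex
    print(n, ray(n,t((80,55)) if n=="top" else [(263/800*512,539/600*384)],20))
```

```text
top hexhole [487.6 288.3] ang 0.0
top hexc [489.2 288.2] corner mod60 [ 0.7 54.7  0.3  3.2 56.7  0.3] [18.3 19.  17.8 18.3 19.  19. ]
top sq [410.4 267.7] ang [np.float64(-69.3), np.float64(-69.4), np.float64(-159.1), np.float64(-159.3)] 26.516204686533296
top map [449.5 278.7] ang -74.52561634278698
top mapc [447.3 276.4] ang 14.611124054892572 14.19519395930588
side hexhole [490.6 288.4] ang 0.0
side hexc [489.5 288.4] corner mod60 [ 5.4  2.7 54.8  5.3  4.1 54.1] [19.  19.2 20.8 18.7 19.5 21. ]
side sq [412.9 267.7] ang [np.float64(-155.2), np.float64(-159.7), np.float64(108.5), np.float64(108.5)] 26.48437615848485
side map [451.9 278.8] ang 105.26994452141247
side mapb [443.6 304.8] ang 16.13772123752081
top [[525.8 382.5  20. ]]
side [[528.6 384.7  20. ]]
```

```bash
cat >> h.py <<'E'
def down(deg):
    best=None
    a=np.radians(deg); y=np.array([np.cos(a),np.sin(a),0]); z=np.array([0,0,-1.])
    return np.c_[np.cross(y,z),y,z]
def go(xy,deg,z=170):
    """hover with the closing line at deg; of the two equal half turns take the one with less wrist travel"""
    q0=np.array(arm.read_joint_pos()); c=[]
    for d in (deg,deg+180):
        q=arm.inverse_kinematics([*xy,z],down(d))
        if q is not None: c.append((np.abs(np.array(q)-q0).max(),d))
    d=min(c)[1]; arm.reach([*xy,z],down(d)); return d
def pick(xy,deg,zb,effort,up=170):
    go(xy,deg,max(up,zb+110)); arm.move_l([*xy,zb+40],rate=200)
    hit=arm.move_l([*xy,zb+8],rate=80,force_limit=15)
    arm.clamp(effort); print("pick hit",hit,"w",arm.read_grip_width(),"ff",arm.read_finger_force())
    arm.move_l([*xy,zb+30],rate=60); arm.move_l([*xy,up],rate=200)
    print("lifted w",arm.read_grip_width(),"t",arm.read_clock())
def place(xy,deg,up=170):
    go(xy,deg,up); arm.move_l([*xy,35],rate=200)
    hit=arm.move_l([*xy,10],rate=35,force_limit=8); p=arm.read_position(); print("place hit",hit,np.array(p),"w",arm.read_grip_width())
    if p[2]>14: print("STOPPED HIGH"); return False
    arm.ungrasp(); arm.move_l([*p[:2],60],rate=100); arm.move_l([*p[:2],up],rate=250); print("t",arm.read_clock()); return True
E
python3 - <<'E'
from h import *
pick([489,288.4],90,58,40); 
ok=place([620.5,-92],75)
cv2.imwrite("pics/t1.png",cv2.resize(arm.snapshot("top")[130:310,90:370,::-1],None,fx=2.8,fy=2.8,interpolation=0))
cv2.imwrite("pics/s1f.png",arm.snapshot("side")[...,::-1])
E
```

```text
pick hit False w 34.84826619587802 ff 39.28409946325701
lifted w 34.81735066467775 t 4.85
place hit True [620.3 -91.9  10.9] w 34.223359358353605
t 10.0917
```

View pics/t1.png

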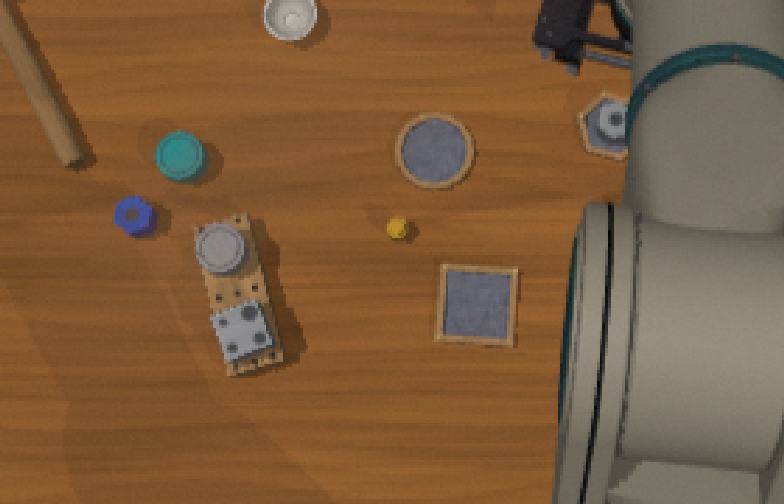

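The hex is in its tray at (614,120). The round block is uncovered at (221,247) and looks undisturbed, as does the square at (241,331).

Run:
```python
from h import *
f=lambda x,y:ray("top",[x/2.8+90-.32,y/2.8+130-.32],58)[0,:2]
r=f(221,247)+[1.2,0]; print(r, f(241,331.5)+[1.2,0])
if np.hypot(*(r-[489,288.4]))>6: raise SystemExit
pick(r,105,28,40)
ok=place([595.5,88],90)
if ok:
    go([500,-100],90,200)
    cv2.imwrite("pics/t2.png",cv2.resize(arm.snapshot("top")[130:310,90:370,::-1],None,fx=2.8,fy=2.8,interpolation=0))
```

```text
[489.9 289.1] [409.6 267.6]
pick hit False w 47.383990955508715 ff 40.000061988830566
lifted w 47.64687878494757 t 14.9
place hit True [595.   87.8  11. ] w 47.388570462799926
t 19.4
```

View pics/t2.png

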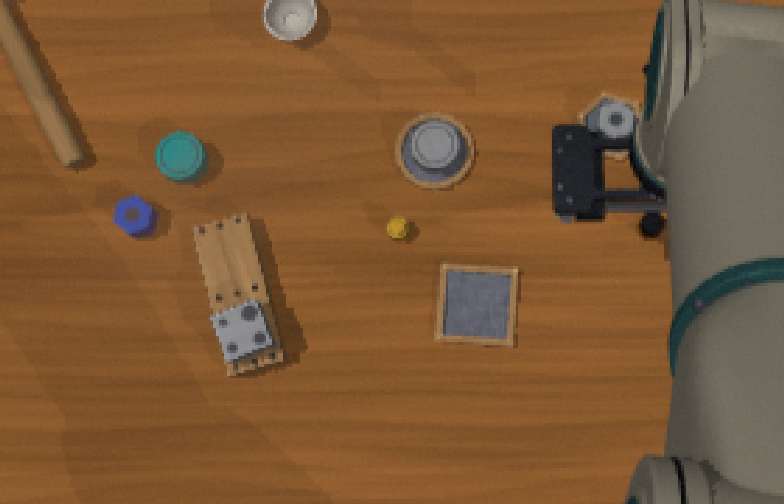

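The round block sits in its tray at (435,147). The square at (241,331) and the maple haven't moved.

Run:
```python
from h import *
pick([410.8,267.7],110.6,28,40)
ok=place([441.2,47],90-4)
if ok:
    go([500,-100],90,200)
    cv2.imwrite("pics/t3.png",cv2.resize(arm.snapshot("top")[130:310,90:370,::-1],None,fx=2.8,fy=2.8,interpolation=0))
```

```text
pick hit False w 45.77292618971587 ff 39.90204870700836
lifted w 45.47848291050382 t 24.9583Traceback (most recent call last):
  File "<stdin>", line 3, in <module>
  File "h.py", line 40, in place
    hit=arm.move_l([*xy,10],rate=35,force_limit=8); p=arm.read_position(); print("place hit",hit,np.array(p),"w",arm.read_grip_width())
rig.PlanningError: the arm cannot follow that straight line within its joint ranges
```

Run:
```python
from h import *
np.set_printoptions(suppress=True,precision=3)
print(np.array(arm.read_joint_pos()),np.array(arm.read_position()))
for z in (35,20,12,10):
  for d in (86,-94,-4,176):
    q=arm.inverse_kinematics([441.2,47,z],down(d)); print(z,d,None if q is None else np.array(q))
```

```text
[-0.155  0.655 -0.023  2.215  0.05   0.271  1.281] [441.826  48.022  35.395]
35 86 [-0.154  0.656 -0.022  2.216  0.05   0.27   1.281]
35 -94 [-0.553  0.744  0.583  2.226 -1.003  0.458 -0.79 ]
35 -4 [-0.369  0.681  0.294  2.221 -0.624  0.318  0.392]
35 176 [ 0.091  0.68  -0.379  2.209  0.7    0.369  2.197]
20 86 [-0.151  0.689 -0.027  2.221  0.076  0.232  1.255]
20 -94 [-0.551  0.78   0.582  2.232 -1.094  0.45  -0.704]
20 -4 [-0.339  0.708  0.251  2.226 -0.637  0.275  0.402]
20 176 [ 0.06   0.707 -0.335  2.216  0.731  0.326  2.169]
12 86 [-0.07   0.708 -0.145  2.222  0.415  0.236  0.916]
12 -94 [-0.435  0.752  0.398  2.232 -0.947  0.332 -0.858]
12 -4 [-0.326  0.723  0.231  2.229 -0.65   0.253  0.413]
12 176 [ 0.044  0.722 -0.312  2.219  0.748  0.303  2.154]
10 86 [-0.317  0.726  0.218  2.229 -0.636  0.245  1.97 ]
10 -94 [-0.435  0.756  0.398  2.232 -0.962  0.33  -0.844]
10 -4 [-0.323  0.727  0.227  2.229 -0.657  0.248  0.42 ]
10 176 [ 0.04   0.726 -0.306  2.22   0.752  0.297  2.15 ]
```

Run:
```python
from h import *
xy=[441.2,47]
arm.move_l([*xy,100],rate=150)
q=None
qt=arm.inverse_kinematics([*xy,10],down(176))
arm.reach([*xy,100],down(176))
print(np.round(arm.read_joint_pos(),3))
arm.move_l([*xy,35],rate=100)
hit=arm.move_l([*xy,10],rate=35,force_limit=8);p=arm.read_position();print(hit,np.array(p),arm.read_grip_width())
if p[2]<14:
    arm.ungrasp(); arm.move_l([*p[:2],60],rate=100); arm.move_l([*p[:2],170],rate=250)
    go([500,-100],90,200)
print(arm.read_clock())
cv2.imwrite("pics/t3.png",cv2.resize(arm.snapshot("top")[130:310,90:370,::-1],None,fx=2.8,fy=2.8,interpolation=0))
```

```text
[ 0.2  0.6 -0.5  2.2  0.5  0.5  2.4]
True [440.9  47.   10.9] 45.80529276956582
32.6917
```

View pics/t3.png

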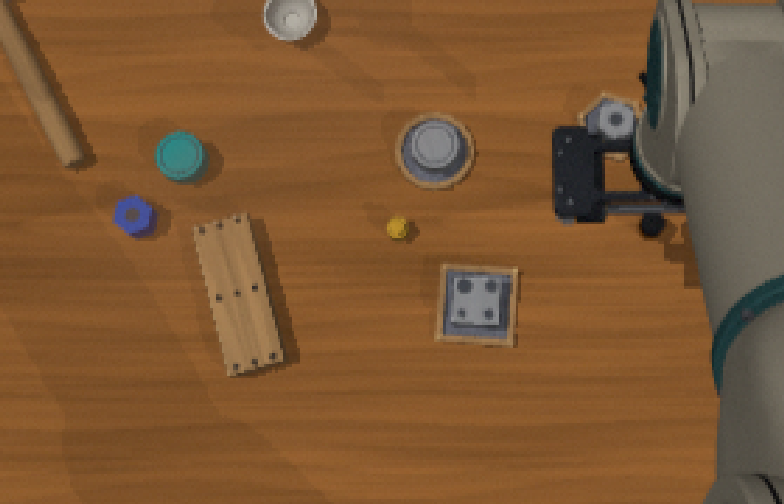

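The square is in its tray at (477,302). The maple's marks are centred at (237,293), with the end rows at (220,225) and (254,361).

Run:
```python
from h import *
W=ray("top",np.float64([(220,225),(254,361),(237,293)])/2.8+[90-.32,130-.32],28)[:,:2]
c=W.mean(0)+[1.2,0]; v=W[0]-W[1]; a=np.degrees(np.arctan2(v[1],v[0])); print(W,c,a)
for p,d in ((c,a+90),(c,a-90),([459,-308.5],78.3),([459,-308.5],-101.7)):
    q=arm.inverse_kinematics([*p,9],down(d)); print(d,None if q is None else np.round(q,2).tolist())
if abs(a-15)<4:
    pick(c,a+90,0,30)
    if place([459,-308.5],78.3): go([480,100],90,220)
    cv2.imwrite("pics/t4.png",cv2.resize(arm.snapshot("top")[130:310,200:480,::-1],None,fx=2.8,fy=2.8,interpolation=0))
    cv2.imwrite("pics/s4.png",cv2.resize(arm.snapshot("side")[90:290,180:400,::-1],None,fx=3,fy=3,interpolation=0))
```

```text
[[515.5 296.7]
 [383.2 259.8]
 [448.6 278.1]] [450.3 278.2] 15.6041615314691
105.6041615314691 [-0.51, 0.77, -0.15, 1.99, 0.27, 0.4, 0.98]
-74.3958384685309 [-0.9, 0.82, 0.46, 2.01, -0.77, 0.49, -1.17]
78.3 [0.6, 0.78, -0.09, 1.93, 0.15, 0.43, 1.77]
-101.7 [0.08, 0.94, 0.77, 1.95, -1.04, 0.71, -0.27]
pick hit False w 55.83816405913285 ff 29.99923825263977
lifted w 56.043425701624024 t 37.5583
place hit True [ 458.6 -308.3   11. ] w 56.005486236889254
t 43.1417
```

View pics/t4.png

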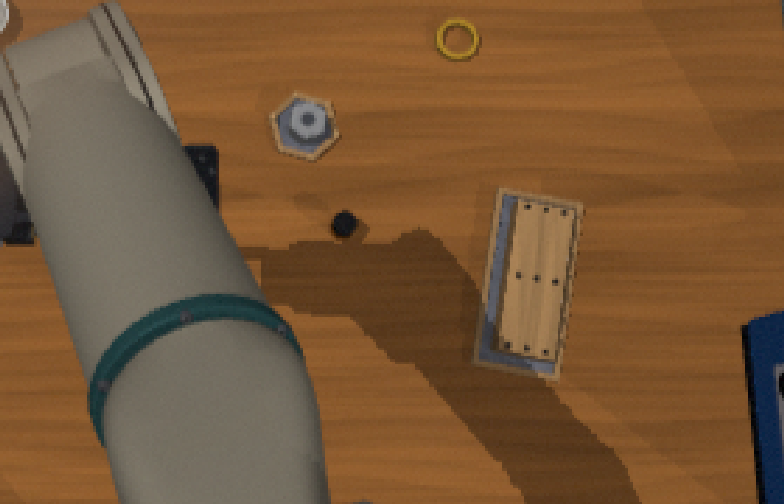

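View pics/s4.png

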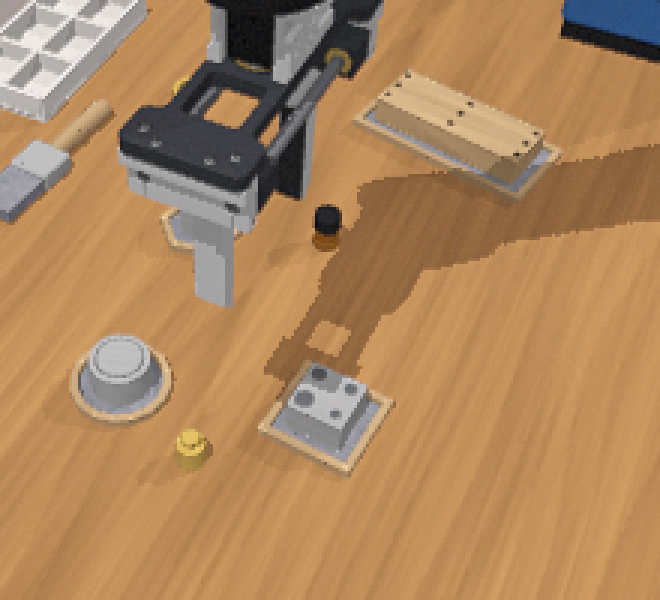

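Run:
```python
from h import *
W=ray("top",np.float64([(546,210),(527,349),(536.5,279)])/2.8+[200-.32,130-.32],31)[:,:2]
v=W[0]-W[1]; print(W,np.degrees(np.arctan2(v[1],v[0])))
im=cv2.imread("pics/top0.png");m=cv2.inRange(cv2.cvtColor(im,cv2.COLOR_BGR2HSV),(85,15,60),(125,110,255));m[:,:350]=0;m[:140]=0;m[280:]=0;m[:,425:]=0
b=[b for b in blobs("top",m,3,600)][0]; a=np.radians(-11.7);R=np.array([[np.cos(a),np.sin(a)],[-np.sin(a),np.cos(a)]])
print("block in tray frame",R@(W.mean(0)-b[2]),b[2])
```

```text
[[ 525.  -322.8]
 [ 389.9 -295.5]
 [ 457.2 -309. ]] -11.451241384788093
block in tray frame [-0.4 -2.3] [ 458.3 -307. ]
```

The maple lies parallel to its tray within 1 degree and about 2 mm off centre, and every block came to rest at floor height.

```bash
python3 -c "
from rig import arm
print(arm.hand_in(),arm.read_clock())"
```

```text
the job is handed in; nothing more can be done
the job is handed in; nothing more can be done
```

All four blocks (hexagonal, round, square and maple) are upright on the felt floors of their own trays, and the job was handed in with about 44 of the 128 s used.

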